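# Index the test turret and hold the contact slide at its mark

## Task

Bring the next blue unit (yellow dot) to the test station: turn the turret counter-clockwise, seen from above, by its bar grip, one click position on, with the contact slide still home. Then pull the spring-return slide out by its red handle until its pointer is on the red mark, without overshooting the mark by more than about a centimetre, and keep it there: the program finishes while the gripper is still holding the handle at the mark. Leave the other things on the bench where they are.

Things in the scene. Friction and masses are not known exactly. Their poses are not given: they have to be found in the camera images.
- jig: Rotary test jig fixed to the bench, base plate 370 x 365 x 12 mm. Origin: on the turret axis at table height; z up; -x is its front, +x leads from the turret axis to the test station (orange contact head). Grey turret 260 mm across, top at 42 mm, six nests 60 degrees apart with blue units (tops 84 mm above the table), the front nest empty. The draw bar lies on its -y side.
- turret (a joint): Turret angle, rad, growing counter-clockwise seen from above. Starts at 0; click positions (detents) every 1.047 rad (60 degrees), the next at 1.047. Turning takes about 0.15 N m; past half-way it pulls itself into the next click and stays there (within 0.03 rad) when let go.
- turret_bar (a point): Middle of the black bar grip (one end orange) on the turret axis, at the height to grip, 108 mm above the table. The bar is 70 mm long along the point's x (which turns with the turret; parallel to the jig's x at angle 0), 16 mm thick along its y, and reaches from 85 to 119 mm above the table. z up.
- pull_handle: Upright red round post, 18 mm in diameter, 57 to 110 mm above the table, on a dark 24 mm block at the draw bar's front end; grip it 90 mm above the table. Origin: on its axis at table height; axes as the jig's. Home at jig x -100, y -175 mm; moves along the jig's -x as it is pulled. A bearing block 66 mm high begins 52 mm behind the axis.
- draw_slide (a joint): How far the spring-return draw slide (bar, pull handle, and contact head) is pulled out along the jig's -x, m: 0 = home, 0.040 = pointer on the red mark, 0.075 = end stop. The spring pulls it home with 3 N at 0 and 9 N at the mark; it returns when let go.
- pointer (a point): Tip of the thin red pointer on the draw slide, 25 mm to the jig's -y side of the handle's axis, over the white scale, 18 mm above the table; moves with the slide.
- mark (a point): Red mark line across the white scale on the base plate, 15 mm above the table: 40 mm from the pointer at home, along the jig's -x. The black scale lines are 10 mm apart.
- spare_unit: Loose blue gearmotor unit with a yellow dot, 60 x 40 x 42 mm high; bystander. Origin: centre of its underside.
- reject_unit: Loose blue gearmotor unit with a red dot, 60 x 40 x 42 mm high; bystander. Origin: centre of its underside.
- tape: Roll of yellow tape, 80 mm across, 20 mm high, lying flat on the table beside the pull handle's side of the jig; bystander. Origin: centre of its underside.
- driver: Red-handled screwdriver, about 200 mm long and 26 mm high, lying flat; bystander. Origin: near the middle of its length, on the table.
- parts_tray: Small blue open tray, 130 x 100 x 40 mm; bystander. Origin: centre of its underside.
- grease_jar: Small jar with white cap, 56 mm across, 65 mm high; bystander. Origin: centre of its underside.
- cup: Red plastic cup, 72 mm across, 85 mm high; bystander. Origin: centre of its underside.

How it is judged (in metres and radians):
On the way, in this order (a step that is already met when the one before it is completed fails the run):
1. the turret rests one click position on, the slide still home (value of joint turret between 0.947 and 1.147 rad and velocity of joint turret below 0.1 rad/s and not (velocity of joint turret below -0.1 rad/s) and value of joint draw_slide below 0.006 m), for 0.3 s.
2. the slide is held at the mark by its handle (value of joint turret between 0.947 and 1.147 rad and value of joint draw_slide between 0.035 and 0.045 m and contact force between pull_handle and the fingers above 2 N), for 0.5 s.
At the end, for the whole second after the job is handed in: The turret stands one click position on (1.047 rad, within 0.1), and the gripper holds the pull handle (more than 2 N) with the slide still, at 40 mm (within 5 mm) (all of step 2 and not (velocity of joint draw_slide above 0.01 m/s) and not (velocity of joint draw_slide below -0.01 m/s)); the arm keeps its last pose, push and grip.
It fails at once if the slide is pulled more than 14 mm past the mark (value of joint draw_slide above 0.054 m).
It fails at once if the slide is pulled out before the turret has left its first position (value of joint draw_slide above 0.02 m and value of joint turret below 0.5 rad).
It fails at once if the turret is turned a second position on (value of joint turret above 1.65 rad).
It fails at once if one of the loose bystanders is moved by more than 30 mm (distance of any of spare_unit, reject_unit, tape, driver, parts_tray, grease_jar, cup from where it was at the start of the episode above 0.03 m).
It also fails if it takes over 43 s, if anything falls off the work surface, if the arm or the gripper's body presses on something with over 40 N, if the wrist force passes 120 N, or if a joint passes its speed limit or range.

## Robot

A 7-joint arm with a two-finger parallel gripper is mounted at the origin on the work surface. World frame = base frame: x ahead of the robot, y to its left, z up, the work surface at z = 0. Lengths are in mm, angles in rad, forces in N, time in s.
With the tool pointing down it reaches from about 400 to 875 mm from the base axis. Payload 19.3 kg.
Tool frame: the origin (TCP) lies at the very end of the fingers, on their centre line; the grasp point (between the pads) lies 19 mm behind it (grip_point_offset is the z of the grasp point in the tool frame, in mm); z points along the fingers, x is the direction in which the jaws open and shut, and the axes are right-handed (so a half turn about z gives the same grasp; the last joint's range is limited). The gripper opens to 85 mm and grips with 20 to 120 N. Pads are 22 mm wide; open, the fingers measure 114 mm over their backs; the gripper's body (76 mm by 85 mm) begins 54 mm behind the grasp point. The pads swing forward as they close: fully open they stand 13 mm farther back than shut.
Start: joints at [1.169, 0.521, -0.036, 1.599, 0.021, 1.021, -0.113], TCP at [203.563, -590.912, 231.291] pointing down, gripper open.
Joint ranges: [-2.91, 2.91], [-0.3, 2.13], [-1.5, 1.42], [0.17, 2.43], [-1.26, 4.41], [0.16, 1.93], [-2.52, 2.52]. Speed limits (rad/s): [1.89, 1.89, 2.39, 2.39, 3.01, 3.01, 3.01].

## Interface

Orientations are given as a 3x3 rotation matrix whose columns are the frame's x, y, z axes.
In Python, from workcell import movep, movel, goto_joints, open_gripper, clamp, wait, inverse_kinematics, read_state, camera, PlanningError, finish_job, grip_point_offset gives the robot as it stands. Calls block until the motion is done:
- movep(position, orientation): joint-space move of the TCP to a pose.
- movel(position, frame=None, max_speed=150, guard=None): straight line of the TCP; frame=None keeps the orientation; max_speed is the mean speed in mm/s. With guard (N) it stops when the force on the tool has changed by that much, and returns True; else False.
- goto_joints(angles): joint-space move.
- open_gripper() and clamp(): open the fingers fully, or close them until they stop; the grip force is fixed at half the most.
- wait(seconds).
- inverse_kinematics(position, orientation): joint angles nearest the present ones, or None.
- read_state(): the state.
- camera(name): name is "scene" or "side" or "wrist"; returns a dict with "image" (384x512x3 uint8, blue, green, red), "range_z" (384x512 float32, mm along the optical axis (not along the pixel's ray), 0 where there is no reading), "fx", "fy", "cx", "cy" (pixels), "cam_to_world" (4x4, takes a point from camera to world coordinates). Camera axes: x right, y up, looking along -z (the intrinsics and any distortion apply to the point x, -y, -z); pixel columns grow to the right and rows downward; lengths in mm; the calibration is good to about 2 mm. A picture is of the moment at which its call begins.
A pose or a line that the arm cannot do raises PlanningError and nothing moves.
- finish_job(): hands the job in, once; it reports no verdict.
The state is a dict: "time": time; "qpos": joint angles; "qvel": joint speeds; "joint_efforts": joint torques, N m; "eef_pos": TCP position; "tool_rot": TCP orientation; "ft_force": force on the tool from outside, world axes, zero at the start; "torque": the same for the moment, N m; "finger_gap": finger opening in mm.
Only numpy, scipy, OpenCV 4.12 (cv2) and the standard library are available. Lean on these libraries where they do the work, as an engineer would, in place of code of your own. Each camera call takes 0.05 s, during which the arm holds its last target. There are 200 camera calls.

## Working session

There is one attempt and no reset: what is moved stays moved. The work goes in short steps, each a Python script; the robot and the scene stay as the last script left them, time stands still between calls to the robot, and variables do not carry over. Pictures are saved under pics/ and viewed, about 8 in all and at most 12, crops included, and the job is handed in when it is done.

```bash
mkdir -p pics; ls; cat > h.py <<'E'
import numpy as np, cv2
from workcell import *
def cast(c,u,v,z):
    """pixel -> world point on plane height z"""
    T=np.array(c["cam_to_world"]); d=T[:3,:3]@np.array([(u-c["cx"])/c["fx"],-(v-c["cy"])/c["fy"],-1.])
    o=T[:3,3]; return o+d*(z-o[2])/d[2]
def cloud(c):
    T=np.array(c["cam_to_world"]); z=c["range_z"].astype(float); v,u=np.mgrid[:z.shape[0],:z.shape[1]]
    p=np.stack([(u-c["cx"])/c["fx"]*z,-(v-c["cy"])/c["fy"]*z,-z],-1)
    return p@T[:3,:3].T+T[:3,3]
E
python3 - <<'E'
from h import *
import pickle
cs={n:camera(n) for n in("scene","side")}
pickle.dump(cs,open("c0.pkl","wb"))
for n,c in cs.items():
    print(n,{k:(c[k]) for k in c if k not in("image","range_z")})
    cv2.imwrite(f"pics/{n}0.png",cv2.resize(c["image"],None,fx=1.5,fy=1.5))
print(read_state()["time"],grip_point_offset)
E
```

```text
pics
scene {'fx': 353.00885647222304, 'fy': 353.00885647222304, 'cx': 261.3382541092138, 'cy': 194.76189611617227, 'cam_to_world': array([[-6.17126957e-01, -4.71406660e-01,  6.30023873e-01,
         1.42582272e+03],
       [ 7.86680317e-01, -3.52351600e-01,  5.06934344e-01,
         7.18526787e+02],
       [-1.69823066e-02,  8.08470229e-01,  5.88292011e-01,
         8.96035520e+02],
       [ 0.00000000e+00,  0.00000000e+00,  0.00000000e+00,
         1.00000000e+00]])}
side {'fx': 471.38456550230626, 'fy': 471.38456550230626, 'cx': 256.83244240093484, 'cy': 189.05566099953245, 'cam_to_world': array([[ 9.93753166e-01,  8.61080338e-02, -7.09933225e-02,
         4.19057109e+02],
       [-1.10913086e-01,  6.91541319e-01, -7.13770895e-01,
        -1.26762760e+03],
       [-1.23665925e-02,  7.17186175e-01,  6.96771883e-01,
         1.32821898e+03],
       [ 0.00000000e+00,  0.00000000e+00,  0.00000000e+00,
         1.00000000e+00]])}
0.1 -18.700000000000003
```

View pics/scene0.png

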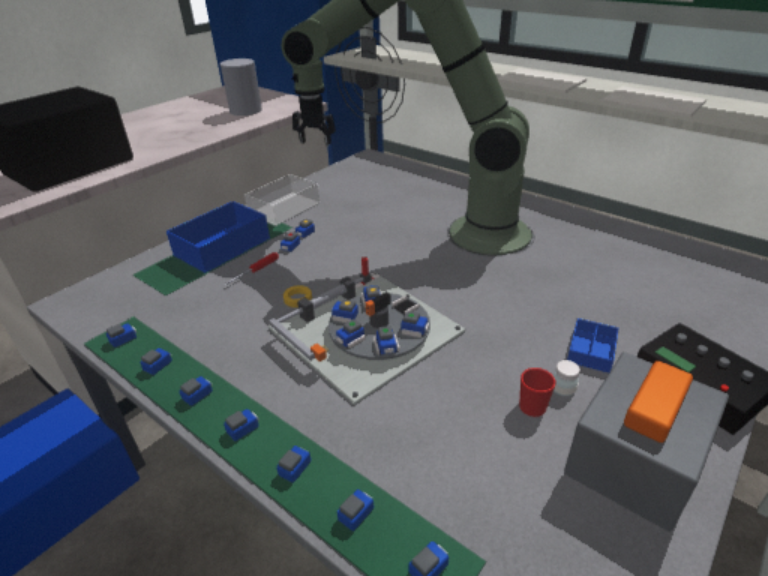

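View pics/side0.png

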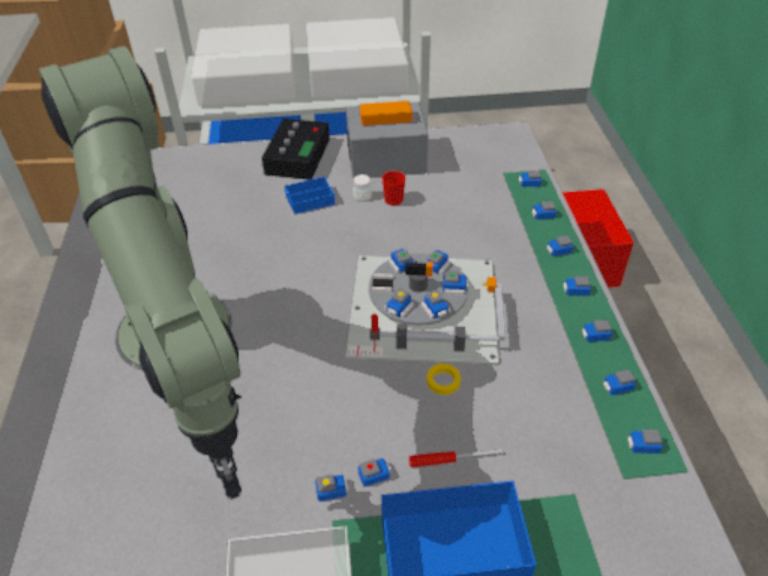

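Side picture (1.5x): the turret bar is at about (418,268), the red handle at (375,323) and the mark scale at (365,350). The orange head is at (491,285), so jig +x is roughly world +x. Tape is at (444,378), clear of the handle.

```bash
python3 - <<'E'
from h import *
import pickle
cs=pickle.load(open("c0.pkl","rb"))
for n,c in cs.items():
    P=cloud(c); hsv=cv2.cvtColor(c["image"],cv2.COLOR_BGR2HSV); H,S,V=[hsv[...,i].astype(int) for i in range(3)]
    X,Y,Z=P[...,0],P[...,1],P[...,2]
    roi=(X>300)&(X<850)&(Y>-300)&(Y<300)
    red=((H<6)|(H>172))&(S>150)
    orange=(H>=6)&(H<18)&(S>150)
    m=red&roi&(Z>50)&(Z<120); print(n,"red post",m.sum(),np.median(P[m],0) if m.any() else None, P[m].max(0))
    m=red&roi&(Z>8)&(Z<30)&(Y<0); print(" red low",m.sum(),P[m].round(0)[:12].tolist())
    m=roi&(Z>100)&(Z<126)&~red&(V<110); print(" bar dark",m.sum(),P[m].min(0),P[m].max(0),P[m].mean(0))
    m=roi&(Z>85)&(Z<126)&orange; print(" bar orange",m.sum(),P[m].mean(0) if m.any() else 0)
    m=roi&orange&(Z<85); print(" orange head",m.sum(),np.median(P[m],0) if m.any() else 0)
    m=roi&(Z>5)&(Z<22)&(S<60); r=cv2.minAreaRect(P[m][:,:2].astype(np.float32)); print(" plate",m.sum(),r)
    m=roi&(Z>36)&(Z<47)&(S<60); (cx,cy),rad=cv2.minEnclosingCircle(P[m][:,:2].astype(np.float32)); print(" turret",m.sum(),cx,cy,rad)
E
```

```text
scene red post 27 [ 509.29982567 -116.4095263    88.50108962] [ 516.23996983 -110.31561468  113.55534946]
 red low 0 []
 bar dark 95 [ 505.37665603 -121.93381205  100.11810328] [668.86482271  48.92900458 123.07067798] [629.10804309  34.12750633 112.1061794 ]
 bar orange 51 [661.18005782  32.54759802 106.3515756 ]
 orange head 64 [822.03518992  10.4215867   67.85696091]
 plate 2908 ((576.3025512695312, 4.321319580078125), (550.1078491210938, 585.6455688476562), 0.5763500332832336)
 turret 1168 669.6552734375 -19.101055145263672 194.3141632080078
side red post 47 [ 504.62284209 -130.50288527   89.42674088] [ 510.91577271 -112.42141325  112.4628997 ]
 red low 0 []
 bar dark 77 [598.48745017  16.66768803 100.16665573] [648.58155072  45.17174986 124.04192988] [621.88334665  28.59694759 112.68756868]
 bar orange 35 [657.1733466   21.05024198 109.51632655]
 orange head 43 [815.82270439 -13.49165757  66.65164784]
 plate 3577 ((576.619140625, 0.778900146484375), (597.5941772460938, 547.212646484375), 89.85493469238281)
 turret 1267 667.1635131835938 -34.28614044189453 203.7676544189453
```

Handle is about (505,-121) and bar centre about (630,32), so yaw is about -9.5° (the known 202 mm separation agrees). I'll check the IK for the turn, then hover for a closer look with the wrist camera.

```bash
cat >> h.py <<'E'
def down(a):
    """tool down, jaw axis (tool x) at world angle a (deg)"""
    c,s=np.cos(np.radians(a)),np.sin(np.radians(a)); return np.array([[c,s,0],[s,-c,0],[0,0,-1.]])
E
python3 - <<'E'
from h import *
for base in(80.5,-99.5):
    for p,aa in(([630,32,89],(0,20,40,60,70)),([630,32,230],(0,60)),([505,-121,71],(-90,90)),([465,-115,71],(-90,90))):
        for a in aa:
            q=inverse_kinematics(p,down(base+a)); print(base,p,a,None if q is None else np.round(q,2))
E
```

```text
80.5 [630, 32, 89] 0 [ 0.37  0.84 -0.82  1.66  0.72  0.97  0.7 ]
80.5 [630, 32, 89] 20 [ 0.39  0.85 -0.85  1.66  0.75  0.99  1.03]
80.5 [630, 32, 89] 40 [ 0.58  1.08 -1.28  1.65  1.08  1.28  1.17]
80.5 [630, 32, 89] 60 [ 0.58  1.08 -1.28  1.65  1.08  1.28  1.52]
80.5 [630, 32, 89] 70 [ 0.58  1.08 -1.28  1.65  1.08  1.28  1.7 ]
80.5 [630, 32, 230] 0 [ 0.42  0.67 -0.9   1.55  0.56  1.19  0.82]
80.5 [630, 32, 230] 60 [ 0.58  0.85 -1.28  1.55  0.82  1.37  1.67]
80.5 [505, -121, 71] -90 [ 0.43  0.62 -0.42  1.98  0.43  0.62 -0.44]
80.5 [505, -121, 71] 90 [-0.33  0.71  0.65  2.02 -0.72  0.64 -2.51]
80.5 [465, -115, 71] -90 [ 0.43  0.58 -0.41  2.09  0.43  0.56 -0.45]
80.5 [465, -115, 71] 90 [-0.33  0.66  0.61  2.12 -0.71  0.57 -2.5 ]
-99.5 [630, 32, 89] 0 [-0.07  0.7  -0.11  1.69  0.1   0.76 -1.96]
-99.5 [630, 32, 89] 20 [-0.02  0.7  -0.19  1.68  0.17  0.77 -1.68]
-99.5 [630, 32, 89] 40 [ 0.03  0.71 -0.26  1.68  0.24  0.78 -1.39]
-99.5 [630, 32, 89] 60 [ 0.08  0.72 -0.35  1.68  0.32  0.8  -1.09]
-99.5 [630, 32, 89] 70 [ 0.11  0.73 -0.39  1.68  0.35  0.81 -0.95]
-99.5 [630, 32, 230] 0 [ 0.03  0.54 -0.26  1.58  0.16  1.04 -2.01]
-99.5 [630, 32, 230] 60 [ 0.18  0.57 -0.49  1.57  0.29  1.08 -1.07]
-99.5 [505, -121, 71] -90 [-0.33  0.71  0.65  2.02 -0.72  0.64 -2.51]
-99.5 [505, -121, 71] 90 [ 0.43  0.62 -0.42  1.98  0.43  0.62 -0.44]
-99.5 [465, -115, 71] -90 [-0.33  0.66  0.61  2.12 -0.71  0.57 -2.5 ]
-99.5 [465, -115, 71] 90 [ 0.43  0.58 -0.41  2.09  0.43  0.56 -0.45]
```

```bash
python3 - <<'E'
from h import *
import pickle
movep([590,-10,300],down(-99.5)); wait(.2)
c=camera("wrist"); pickle.dump(c,open("w1.pkl","wb")); cv2.imwrite("pics/w1.png",cv2.resize(c["image"],None,fx=1.5,fy=1.5))
s=read_state(); print(s["time"],s["eef_pos"],np.round(s["qpos"],2)); print(np.array(c["cam_to_world"]).round(2))
E
```

```text
2.8333 [590.0018861  -10.35184672 299.94117702] [ 0.13  0.41 -0.3   1.6   0.13  1.15 -1.94]
[[-1.7000e-01  9.4000e-01  3.1000e-01  6.7013e+02]
 [-9.9000e-01 -1.6000e-01 -5.0000e-02 -2.3530e+01]
 [ 0.0000e+00 -3.1000e-01  9.5000e-01  4.4213e+02]
 [ 0.0000e+00  0.0000e+00  0.0000e+00  1.0000e+00]]
```

View pics/w1.png

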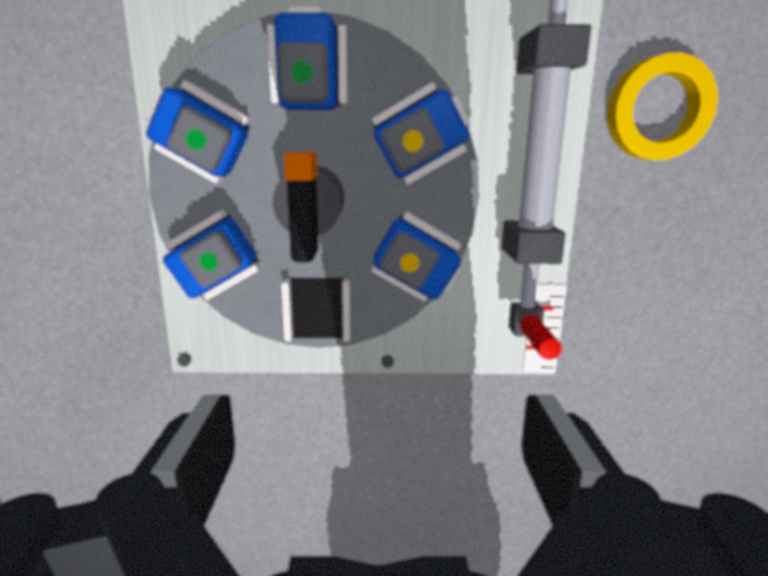

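Wrist picture (1.5x): bar from (302,153) at the orange end to (303,262). Unit dots are at (413,141), (410,262), (209,261), (196,139) and (303,72). Post top is at (549,349), and the plate's front edge runs from (172,373) to (553,374).

```bash
python3 - <<'E'
from h import *
import pickle
c=pickle.load(open("w1.pkl","rb")); C=lambda u,v,z: cast(c,u/1.5,v/1.5,z)[:2]
a,b,d,e,f=[C(*p,84) for p in((413,141),(209,261),(410,262),(196,139),(303,72))]
print("centre",(a+b)/2,(d+e)/2); o=(a+b+d+e)/4
print("radii",[np.linalg.norm(x-o).round(1) for x in(a,b,d,e,f)])
A=lambda v:np.degrees(np.arctan2(v[1],v[0]))
print("yaw dots",[ (A(x-o)-k).round(1) for x,k in((f,0),(a,-60),(d,-120),(b,120),(e,60))])
l,r=C(172,373,12),C(553,374,12); print("yaw edge",A(l-r)-90)
p=C(549,349,110); print("post",p, "bar ends",C(302,153,119),C(303,262,119))
for y in(-8,-9,-9.5,-10):
    t=np.radians(y);R=np.array([[np.cos(t),-np.sin(t)],[np.sin(t),np.cos(t)]]); print(y,"post in jig",R.T@(p-o))
E
```

```text
centre [631.85103006  33.26902985] [632.1342355  33.3277991]
radii [np.float64(84.7), np.float64(84.7), np.float64(84.9), np.float64(85.2), np.float64(84.7)]
yaw dots [np.float64(-10.3), np.float64(-10.1), np.float64(-9.9), np.float64(-9.9), np.float64(-10.0)]
yaw edge -9.804036631536832
post [ 503.95212608 -120.30002421] bar ends [666.18114272  24.42989896] [598.42977495  38.56820352]
-8 post in jig [-105.41765427 -169.9234236 ]
-9 post in jig [-102.436026   -171.73733519]
-9.5 post in jig [-100.9334536  -172.62470758]
-10 post in jig [ -99.42319472 -173.49893392]
```

Axis is (632,33.3) with yaw -10°, all consistent. Next I grip the bar and turn it.

```bash
python3 - <<'E'
from h import *
import pickle
o=[632,33.3]
movep(o+[180],down(-100)); movel(o+[90],max_speed=120,guard=15)
clamp(); s=read_state(); print(s["time"],s["finger_gap"],s["eef_pos"],s["ft_force"])
for a in(15,30,45,60):
    movep(o+[90],down(-100+a)); s=read_state(); print(a,s["time"],s["finger_gap"],np.round(s["eef_pos"],1),np.round(s["ft_force"],1),np.round(s["torque"],2))
c=camera("side"); cv2.imwrite("pics/s2.png",cv2.resize(c["image"][120:260,200:370],None,fx=4,fy=4))
E
```

```text
4.975 15.22458759178602 [632.0977818   33.47439551  90.27218918] [-0.81763863  0.31871187  5.43070119]
15 5.3 14.857710182473017 [632.1  33.7  90.2] [-1.5  2.2  5. ] [ 0.47  0.38 -0.11]
30 5.625 15.068423346357179 [632.1  33.8  90.3] [-2.   3.5  6.5] [0.56 0.47 0.01]
45 5.9583 15.213229389621832 [632.   33.9  90.2] [-3.3  4.   7.2] [0.69 0.56 0.08]
60 6.2917 15.200975397901006 [631.9  34.1  90.3] [-4.2  3.5  7.4] [0.79 0.73 0.07]
```

View pics/s2.png

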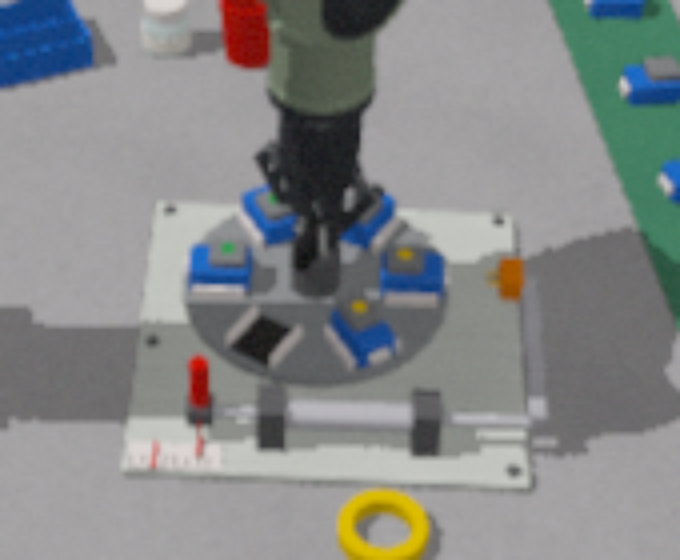

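The crop shows the empty nest moved one position counter-clockwise (263,338), a yellow-dot unit at the orange head (410,270), and the slide still home. Next I release, rise and check from above.

```bash
python3 - <<'E'
from h import *
import pickle
o=[632,33.3]
open_gripper(); wait(.6); movel(o+[200],max_speed=150)
movep([545,-90,230],down(-10)); wait(.2)
c=camera("wrist"); pickle.dump(c,open("w2.pkl","wb")); cv2.imwrite("pics/w2.png",cv2.resize(c["image"],None,fx=1.5,fy=1.5))
s=read_state(); print(s["time"],s["eef_pos"],np.round(s["qpos"],2),s["ft_force"])
E
```

```text
9.475 [545.31210655 -89.00860397 229.66670769] [ 0.6   0.5  -0.75  1.77  0.39  1.03 -0.47] [ 0.0360435  -0.06555255 -0.80337475]
```

View pics/w2.png

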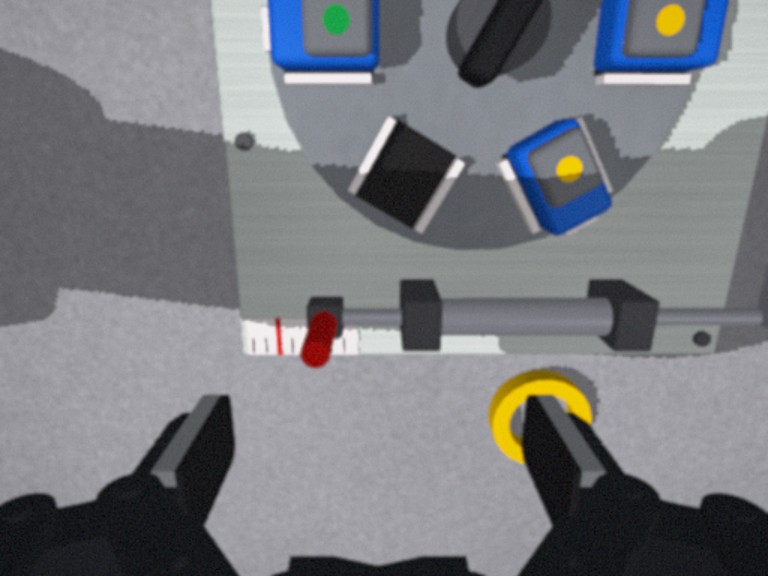

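Wrist picture (1.5x): the turret rests turned, with dots at (670,19), (569,168) and (336,18) and the empty nest at (407,174). The slide is home: post top at (315,355), red mark at (279,337).

```bash
python3 - <<'E'
from h import *
import pickle
c=pickle.load(open("w2.pkl","rb")); C=lambda u,v,z: cast(c,u/1.5,v/1.5,z)[:2]
o=np.array([632,33.3]); A=lambda v:np.degrees(np.arctan2(v[1],v[0]))
print("turret",[A(C(*p,84)-o)-k+10 for p,k in(((670,19),-60),((569,168),-120),((336,18),120-360+60))])
p=C(315,355,110); ex=np.array([np.cos(np.radians(-10)),np.sin(np.radians(-10))]); ey=np.array([-ex[1],ex[0]])
pm=o-100*ex-175*ey; print("post seen",p,"model",pm); h=(p+pm)/2
assert np.linalg.norm(p-pm)<8
F=down(-10)
movep([*h,150],F); print("guard",movel([*h,71],max_speed=80,guard=12)); clamp(); wait(.2)
s=read_state(); print(s["time"],s["finger_gap"],s["eef_pos"],s["ft_force"])
t=pm-38*ex
movel([*t,71],max_speed=30); wait(.3)
s=read_state(); e=np.array(s["eef_pos"]); print(s["time"],s["finger_gap"],e,s["ft_force"],"pull",-(e[:2]-pm)@ex)
c=camera("side"); pickle.dump(c,open("s3.pkl","wb")); cv2.imwrite("pics/s3.png",cv2.resize(c["image"][195:255,215:305],None,fx=8,fy=8,interpolation=cv2.INTER_CUBIC))
c=camera("wrist"); pickle.dump(c,open("w3.pkl","wb")); cv2.imwrite("pics/w3.png",cv2.resize(c["image"],None,fx=1.5,fy=1.5))
E
```

```text
turret [np.float64(60.33082995900729), np.float64(60.21012469884687), np.float64(359.2682102293287)]
post seen [ 503.893228   -121.18012067] model [ 503.13079361 -121.67653901]
guard False
11.9167 16.97197764240362 [ 502.9523274  -121.36094051   71.19809023] [-6.25338568  1.53563676 10.09268727]
13.6417 16.654323079224582 [ 466.52953202 -114.98894793   71.23194646] [ 7.14754129 -1.43001891 -1.73937763] pull 37.20649418648104
```

View pics/s3.png

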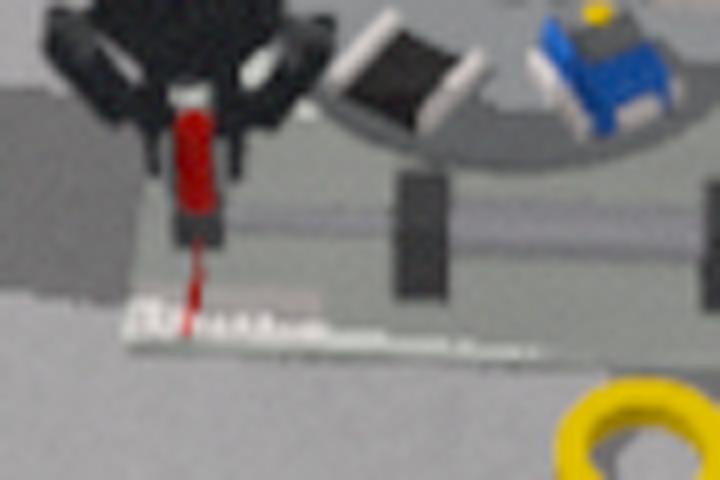

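View pics/w3.png

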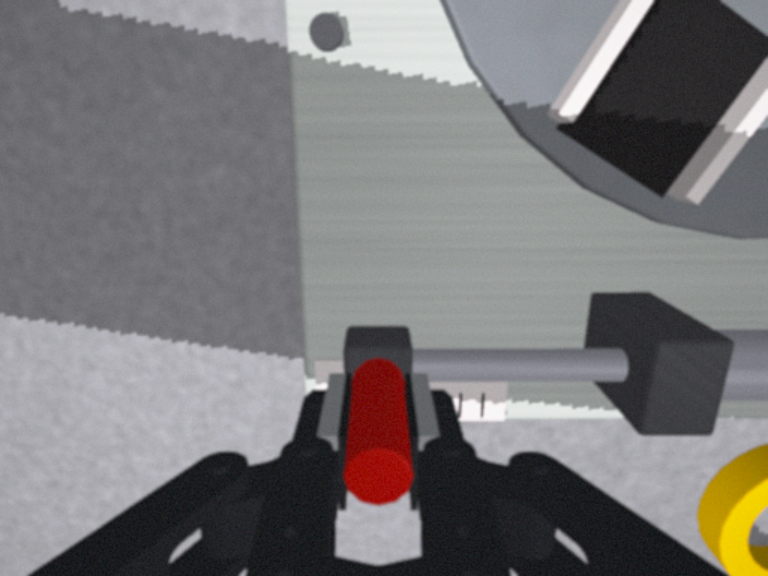

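The pointer line (197,265) almost meets the mark (190,320); by arm position the pull is 37.2 mm, since the arm gives about 0.8 mm under load. I'll go 2.8 mm further and check numerically against the home picture.

```bash
python3 - <<'E'
from h import *
import pickle
pm=np.array([503.13,-121.68]); ex=np.array([np.cos(np.radians(-10)),np.sin(np.radians(-10))])
t=pm-40.8*ex
movel([*t,71],max_speed=20); wait(.8)
s=read_state(); e=np.array(s["eef_pos"]); print(s["time"],s["finger_gap"],e,s["ft_force"],"pull",-(e[:2]-pm)@ex)
c1=camera("side"); c0=pickle.load(open("c0.pkl","rb"))["side"]
for n,c in(("home",c0),("s3",pickle.load(open("s3.pkl","rb"))),("now",c1)):
    h=cv2.cvtColor(c["image"],cv2.COLOR_BGR2HSV).astype(int); m=((h[...,0]<8)|(h[...,0]>170))&(h[...,1]>120)
    m[:,:215]=0;m[:,305:]=0;m[:200]=0;m[255:]=0
    N,L,st,ce=cv2.connectedComponentsWithStats(m.astype(np.uint8))
    for k in range(1,N):
        v,u=np.nonzero(L==k); print(n,st[k].tolist(),[[int(r),float(u[v==r].mean())] for r in np.unique(v)][-8:])
    # post: red pixels in post rows, cast at z=85
    vv,uu=np.nonzero(m&(np.mgrid[:384,:512][0]<222)); print("  post-ish x along jig", -(cast(c,uu.mean(),vv.mean(),75)[:2]-pm)@ex)
cv2.imwrite("pics/s4.png",cv2.resize(c1["image"][195:255,215:305],None,fx=8,fy=8,interpolation=cv2.INTER_CUBIC))
E
```

```text
14.8333 16.816526468222733 [ 463.85136774 -114.51344044   71.2472022 ] [ 8.56413326 -1.4548638  -1.94379552] pull 39.92636158276065
home [248, 209, 5, 13, 50] [[214, 249.5], [215, 249.5], [216, 249.5], [217, 249.5], [218, 249.5], [219, 250.0], [220, 249.5], [221, 249.5]]
home [249, 225, 1, 2, 2] [[225, 249.0], [226, 249.0]]
home [249, 232, 1, 1, 1] [[232, 249.0]]
  post-ish x along jig -1.385120396655679
s3 [236, 209, 6, 13, 61] [[214, 238.5], [215, 239.0], [216, 239.0], [217, 239.0], [218, 239.0], [219, 239.0], [220, 239.5], [221, 239.0]]
s3 [239, 225, 1, 1, 1] [[225, 239.0]]
s3 [239, 230, 1, 4, 4] [[230, 239.0], [231, 239.0], [232, 239.0], [233, 239.0]]
  post-ish x along jig 37.25806005982952
now [236, 209, 5, 13, 62] [[214, 238.0], [215, 238.0], [216, 238.0], [217, 238.0], [218, 238.0], [219, 238.5], [220, 238.5], [221, 238.5]]
now [238, 225, 1, 1, 1] [[225, 238.0]]
now [239, 229, 1, 1, 1] [[229, 239.0]]
  post-ish x along jig 40.19446320263748
```

View pics/s4.png

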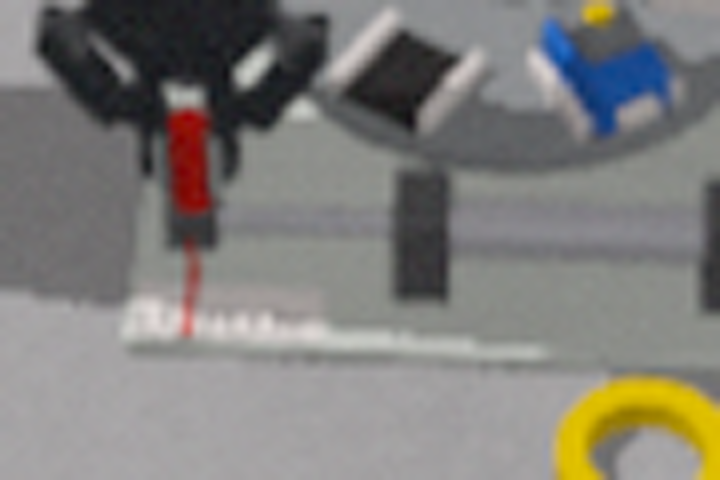

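The pointer (190,250) and mark (188,325) now form one line. Arm position gives 39.9 mm and the image about 41 mm. The spring force is about 8.6 N, close to the expected 9 N.

```bash
python3 -c "
from h import *
s=read_state();print(s['time'],s['eef_pos'],s['ft_force'],s['finger_gap'],np.abs(s['qvel']).max());finish_job()"
```

```text
14.8833 [ 463.85666326 -114.51053786   71.23739599] [ 7.87210881 -1.15843822 -1.9225783 ] 16.497620387538674 0.001192676109975056
the job is handed in; nothing more can be done
```

I handed the job in at 14.9 s of robot time, with the gripper still holding the red handle at the mark. No verdict is reported.

- **Turret:** I turned it one click counter-clockwise by its bar and let go. From above, two unit dots gave 60.3° and 60.2°, and a yellow-dot unit stands at the contact head. A third dot printed 359°, because I had assigned it the wrong nest angle; I did not recompute it. The slide was still seen home after the turn.
- **Slide:** I pulled it by the handle until the pointer and the red mark formed one line in the side picture. The arm position gives 39.9 mm. The side image puts the post at 40.2 mm, or 41.6 mm from its home reading of -1.4 mm, a gap of up to 1.7 mm that is within the 5 mm tolerance. The pull force was about 8 to 8.6 N, against the 9 N expected at the mark, and the arm was at rest.
- **Bystanders:** The arm came near none of them. I did not measure their positions again at the end; only the tape is in the last picture, and it looks unmoved.

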